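# Stand the dressing stick up to drain

## Robot

A 7-joint arm with a two-finger parallel gripper is mounted at the origin on the work surface. World frame = base frame: x ahead of the robot, y to its left, z up, the work surface at z = 0. Lengths are in m, angles in rad, forces in N, time in s.
With the tool pointing down it reaches from about 0.4 to 0.85 m from the base axis. Payload 4.5 kg.
Tool frame: the origin (TCP) lies midway between the tips of the shut fingers; the grasp point (between the pads) lies 19 mm behind it; y points along the fingers, z is the direction in which the jaws open and shut, and the axes are right-handed (so a half turn about y gives the same grasp; the last joint's range is limited). The gripper opens to 88 mm and grips with 3 to 60 N. Pads are 18 mm wide; open, the fingers measure 123 mm over their backs; the gripper's body (75 mm by 187 mm) begins 45 mm behind the grasp point.
Start: joints at [1.187, 0.689, -0.195, 1.565, 0.157, 0.902, -0.215], TCP at [0.254, -0.571, 0.239] pointing down, gripper open.
Joint ranges: [-3.01, 3.01], [-0.46, 2.08], [-1.47, 1.51], [0.13, 2.56], [-1, 4.14], [0.04, 2.09], [-2.66, 2.66]. Speed limits (rad/s): [2.57, 2.57, 3.14, 3.14, 3.14, 3.14, 3.14].

## Interface

Orientations are given as a unit quaternion [x, y, z, w].
In Python, from plant import r, snapshot, get_calibration, job, boxes_of gives the robot as it stands. The module is installed in compiled form; this text tells all that it offers.
- The arm moves only by the shell command python3 -m handwheel 'ROWS' [OPENING] [FORCE]. ROWS is JSON, a list that holds one entry, the list of rows, each a list of 6 numbers: the shift along the tool's x, y, z as a fraction of full scale, then the turn, a rotation vector about the tool's x, y, z as a fraction of full scale. In form: [[[x, y, z, wx, wy, wz], ...]]. A call has 1 to 12 rows; each row is the pose to reach, as a shift and turn from the pose commanded when the call began, along the tool's axes at that moment, turning the shorter way round; what a row does not reach only later rows make up. Full scale, the value 1, is 100 cm for a shift and 180 degrees for a turn. A row lasts 1/12 s, in which the tool goes at most 41.7 mm and 7.16 degrees, less where a joint would pass 70% of its speed; a pose out of reach is approached as far as the arm can. A call with a number of a shift or a turn outside -1 to 1 is refused whole. A call with a gripper value outside its range is refused whole. OPENING is the opening, from -1 (shut) to 1 (fully open), set as the call begins (- or left out, the last holds). The fingers move at their own pace and stop on an object; FORCE is the grip in N (left out, the last holds). Time passes only in rows, so rows that repeat a pose let the fingers close. It gives the time, the measured TCP pose, the force and the opening at its end, in the units of the state.
- r.get_state(): the state, without advancing time (a new reading comes with each control period).
- snapshot(name): name is "side" or "top" or "wrist"; returns the picture (400x640x3 uint8, red, green, blue); there is no depth.
- get_calibration(name): a dict with "fx", "fy", "cx", "cy" (pixels), "T" (4x4, takes a point from camera to world coordinates). Camera axes: x right, y down, z forward; pixel columns grow to the right and rows downward; lengths in m; the calibration is good to about 2 mm. A picture is of the moment at which its call begins: read the wrist's pose just before it. get_calibration takes no time and is no camera call; for the wrist camera it gives the pose at the moment of the call.
- job.finish_job(): hands the job in, once; it reports no verdict.
Trained networks look in the newest picture that a camera, given by its name, has taken for a name from the list of things; names that differ only in an ending like _2 or _b are one class to them, and where a whole thing is asked for, a point or a joint stands for the part that bears it (a point fixed in the world has none). Each returns a list of dicts, best first, with "confidence" (0 to 1); they miss things now and then, are a little off and sometimes report something else, mostly with a low value. They report only what shows in the picture. A call takes as long as a camera call.
- boxes_of(thing, camera): "bbox" ([left, top, right, bottom] in pixels, round what is visible of it).
The state is a dict: "clock": time; "q": joint angles; "qd": joint speeds; "joint_torque": joint torques, N m; "tool_pos": TCP position; "eef_rot": TCP orientation; "contact_force": force on the tool from outside, world axes, zero at the start; "moment": the same for the moment, N m; "opening": opening from 0.0 (shut) to 1.0 (fully open).
Only numpy, scipy, OpenCV 4.12 (cv2) and the standard library are available. Lean on these libraries where they do the work, as an engineer would, in place of code of your own. Each camera call takes 0.05 s, during which the arm holds its last target. There are 200 camera calls.

## Task

Stand the stone dressing stick, which lies on the bench, on its square end in the white drain tray. To get it upright, grip it near its rounded end, butt its square end against the upright face of the steel stop and raise the held end with the stick kept pressed against the stop, so that it swings upright within the fingers. Set it down in the tray without dropping it: let go only once it stands there, and leave the two goblets and the cutting wheel undisturbed.

Things in the scene. Friction and masses are not known exactly. Their poses are not given: they have to be found in the camera images.
- stick_center (a point): Middle of the grey stone dressing stick: 150 mm long, 30 x 30 mm in section, about 0.28 kg, lying loose and flat on the bench (z = 0). One end is square and flat, the other a half-round nose (radius 15 mm, beginning 60 mm from the middle). Its x axis runs along the stick to the rounded end, z is up at the start; grip its flat +y and -y sides. The square end starts facing away from the robot.
- stick_foot (a point): Centre of the stick's square end face, 75 mm from the middle, along -x of the stick; same axes. The stick turns between the fingers under a light grip (about 4 N; it sits firm at 40 N). Held lightly 112 mm from this end and raised against the stop, it also creeps back, away from the stop, some 18 mm between the pads: carry the held end that much further to bring it plumb.
- stop: Steel angle stop, fixed to the bench. Its upright plate is 130 mm wide, 36 mm high and 8 mm thick; a 6 mm thick foot with bolt heads lies behind it. Origin: bottom middle of the upright face that looks to the robot, at bench height. Its x axis points into the face (away from the robot), y along the face, z up.
- tray: Square white ceramic drain tray fixed to the bench, 110 x 110 mm outside, 14 mm high, walls 5 mm thick, so 100 x 100 mm inside. Origin: centre of its underside, on the bench; z up, x and y along its sides.
- tray_floor (a point): Centre of the tray's inner floor, 5 mm above the bench.
- goblet_a: Clear glass goblet, 150 mm tall, 68 mm widest, standing loose on its foot. Origin: centre of its underside. Leave it alone.
- goblet_b: Amber glass goblet, 150 mm tall, 68 mm widest, standing loose on its foot. Origin: centre of its underside. Leave it alone.
- wheel: Reddish stone cutting wheel, 110 mm diameter, 24 mm high over its hub, lying loose on the bench. Origin: centre of its underside. Leave it alone.

How it is judged:
By the outcome, as a careful person would: the job done as asked, in the order asked, and still so for the second after the job is handed in, with the robot touching nothing.
It also fails if it takes over 61 s, if anything falls off the work surface, if the arm or the gripper's body presses on something with over 40 N, if the wrist force passes 120 N, or if a joint passes its speed limit or range.

## Working session

There is one attempt and no reset: what is moved stays moved. The work goes in short steps, Python scripts to look and compute and a shell command to move; the robot and the scene stay as the last step left them, time stands still between calls to the robot, and variables do not carry over. Pictures are saved under pics/ and viewed, about 8 in all and at most 12, crops included, and the job is handed in when it is done.

```bash
mkdir -p pics; ls; cat > h.py <<'E'
import numpy as np,cv2
from plant import r,snapshot,get_calibration,job,boxes_of
from scipy.spatial.transform import Rotation as R
def snap(c,name=None):
    im=snapshot(c)
    if name: cv2.imwrite(f'pics/{name}.png',im[:,:,::-1])
    return im
def ray(c,u,v,z,cal=None):
    k=cal or get_calibration(c);T=np.array(k['T'])
    d=T[:3,:3]@np.array([(u-k['cx'])/k['fx'],(v-k['cy'])/k['fy'],1])
    o=T[:3,3];return o+d*(z-o[2])/d[2]
def proj(c,p,cal=None):
    k=cal or get_calibration(c);T=np.array(k['T'])
    q=T[:3,:3].T@(np.array(p)-T[:3,3]);return np.array([k['fx']*q[0]/q[2]+k['cx'],k['fy']*q[1]/q[2]+k['cy']])
E
python3 - <<'E'
from h import *
np.set_printoptions(precision=4,suppress=True)
s=r.get_state();print(s['tool_pos'],s['eef_rot'],R.from_quat(s['eef_rot']).as_matrix(),s['opening'])
a=snap('top','top0')
for t in ['stick_center','stop','tray','goblet_a','wheel']:
    for b in boxes_of(t,'top')[:3]: print(t,b)
a2=snap('side','side0')
for t in ['stick_center','stop','tray','goblet_a','wheel']:
    for b in boxes_of(t,'side')[:3]: print(t,b)
for c in('top','side'):print(get_calibration(c))
E
```

```text
pics
[ 0.2533 -0.5707  0.2379] [-0.1469  0.6923 -0.6911  0.1465] [[-0.9139 -0.0009  0.4059]
 [-0.4059  0.0016 -0.9139]
 [ 0.0001 -1.     -0.0018]] 1.0019031981409317
stick_center {'bbox': [413.3, 218.6, 440.0, 279.9], 'confidence': 0.7}
stop {'bbox': [283.0, 190.8, 335.6, 226.9], 'confidence': 0.93}
tray {'bbox': [202.7, 231.2, 249.5, 280.6], 'confidence': 0.9}
goblet_a {'bbox': [364.4, 131.8, 395.0, 174.3], 'confidence': 0.98}
goblet_a {'bbox': [226.5, 160.0, 261.0, 195.6], 'confidence': 0.93}
wheel {'bbox': [292.0, 143.5, 334.2, 181.1], 'confidence': 0.68}
wheel {'bbox': [225.6, 159.0, 262.7, 195.8], 'confidence': 0.54}
stick_center {'bbox': [403.8, 126.8, 458.0, 178.9], 'confidence': 0.84}
stop {'bbox': [287.9, 184.0, 324.0, 240.4], 'confidence': 0.89}
tray {'bbox': [233.3, 279.6, 323.4, 358.3], 'confidence': 0.77}
tray {'bbox': [406.5, 129.2, 457.1, 180.2], 'confidence': 0.23}
goblet_a {'bbox': [301.8, 80.3, 335.7, 146.0], 'confidence': 0.76}
goblet_a {'bbox': [202.2, 182.8, 245.7, 256.3], 'confidence': 0.6}
wheel {'bbox': [246.2, 157.1, 293.8, 199.3], 'confidence': 0.58}
{'fx': 381.9549770517566, 'fy': 381.9549770517566, 'cx': 321.29193825089334, 'cy': 198.29030447241604, 'T': array([[-0.1613, -0.9648,  0.2076,  0.4654],
       [-0.9869,  0.1582, -0.0317,  0.0173],
       [-0.0023, -0.21  , -0.9777,  0.978 ],
       [ 0.    ,  0.    ,  0.    ,  1.    ]])}
{'fx': 506.06813532502804, 'fy': 506.06813532502804, 'cx': 313.3081549177955, 'cy': 197.08188576987789, 'T': array([[-0.8453, -0.4045,  0.3491,  0.2871],
       [-0.5343,  0.6526, -0.5373,  0.5531],
       [-0.0105, -0.6407, -0.7677,  0.8223],
       [ 0.    ,  0.    ,  0.    ,  1.    ]])}
```

```bash
python3 - <<'E'
import cv2
a=cv2.imread('pics/top0.png')[120:300,190:460];cv2.imwrite('pics/t1.png',cv2.resize(a,None,fx=2.96,fy=2.96,interpolation=3))
a=cv2.imread('pics/side0.png')[60:370,180:480];cv2.imwrite('pics/s1.png',cv2.resize(a,None,fx=1.93,fy=1.93,interpolation=3))
E
```

```text
(no output)
```

View pics/t1.png

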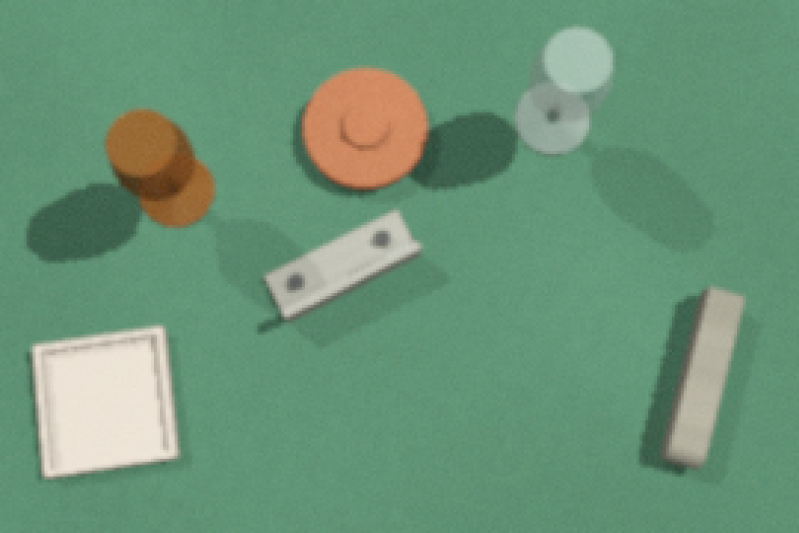

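View pics/s1.png

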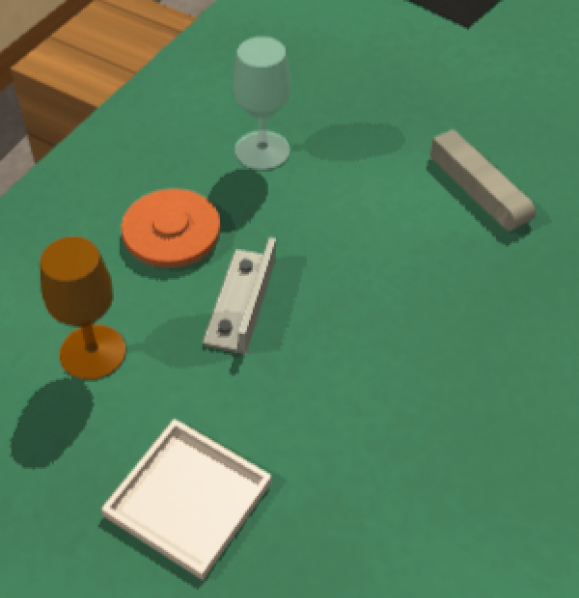

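Top view: the stick is at the right (crop square end 709,288–744,296; nose ~668–702,460). The stop is in the middle with its upright's robot-side face along 285,318–421,247, the tray is at lower left, and the goblets and wheel lie behind. The side view agrees.

```bash
python3 - <<'E'
from h import *
np.set_printoptions(precision=4,suppress=True)
t=lambda x,y,z:ray('top',190+x/2.96,120+y/2.96,z)
s=lambda x,y,z:ray('side',180+x/1.93,60+y/1.93,z)
print('top: sq',t(709,288,.03),t(744,296,.03),'nose top end',t(668,458,.03),t(702,462,.03))
print('side: sq',s(432,148,.03),s(453,131,.03), 'nose side', s(502,213,.03),s(530,200,.03),'bottom near sq',s(433,170,0))
print('stop top edge front', t(285,319,.036),t(421,247,.036), 'side', s(243,350,.036),s(274,239,.036), 'side bot', s(241,353,0))
for n,f,P in(('top',t,[(32,345),(164,326),(179,458),(44,477)]),('side',s,[(176,421),(271,480),(203,575),(103,511)])):
  Q=np.array([f(*p,.014) for p in P]);print('tray',n,Q.mean(0),Q[:,:2].tolist())
print('goblets feet',t(177,190,.003),t(552,118,.003),s(93,352,.003),s(262,150,.003),'wheel',t(366,128,.015))
# automatic mask of the stick
im=cv2.imread('pics/top0.png');hsv=cv2.cvtColor(im,cv2.COLOR_BGR2HSV)
print(hsv[120+380//3,190+710//3],hsv[300//3+120,(360)//3+190])
print(np.array(get_calibration('wrist')['T']))
E
```

```text
top: sq [ 0.5746 -0.2736  0.03  ] [ 0.5631 -0.3014  0.03  ] nose top end [ 0.4419 -0.2093  0.03  ] [ 0.4342 -0.2362  0.03  ]
side: sq [ 0.5686 -0.2594  0.03  ] [ 0.5601 -0.2989  0.03  ] nose side [ 0.4578 -0.206   0.03  ] [ 0.4393 -0.2407  0.03  ] bottom near sq [ 0.5617 -0.2565  0.    ]
stop top edge front [0.6056 0.0846 0.036 ] [ 0.6479 -0.0382  0.036 ] side [0.5985 0.1021 0.036 ] [ 0.6485 -0.0368  0.036 ] side bot [0.6124 0.0856 0.    ]
tray top [0.5647 0.2464 0.014 ] [[0.6217037385564781, 0.30268104267023005], [0.6196797406048654, 0.18938144294022408], [0.5074082431979691, 0.19031895093043794], [0.5101454336823159, 0.3033664091741033]]
tray side [0.5633 0.2485 0.014 ] [[0.616855626218952, 0.19208502996893678], [0.5076296884868683, 0.19670715386662868], [0.5098766936942466, 0.3031422117993473], [0.6187146464496498, 0.30194174419236447]]
goblets feet [0.7403 0.1653 0.003 ] [ 0.7521 -0.1765  0.003 ] [0.74  0.166 0.003] [ 0.7514 -0.1761  0.003 ] wheel [ 0.7662 -0.0093  0.015 ]
[ 24  30 179] [ 73  94 135]
[[ 0.4052 -0.8719 -0.2748  0.3259]
 [-0.9142 -0.3867 -0.1211 -0.5391]
 [-0.0007  0.3003 -0.9539  0.3839]
 [ 0.      0.      0.      1.    ]]
```

```bash
cat >> h.py <<'E'
np.set_printoptions(precision=4,suppress=True)
def Rdown(yaw):
    y=np.radians(yaw);x=np.array([np.cos(y),np.sin(y),0]);d=np.array([0,0,-1.]);return np.c_[x,d,np.cross(x,d)]
def row(p,yaw,tilt=0):
    "row to bring the TCP to p, tool x at yaw (tilt: turn about jaw axis, deg)"
    s=r.get_state();R0=R.from_quat(s['eef_rot']).as_matrix()
    Rt=Rdown(yaw)@R.from_rotvec([0,0,np.radians(tilt)]).as_matrix()
    sh=R0.T@(np.array(p)-s['tool_pos']);w=R.from_matrix(R0.T@Rt).as_rotvec()/np.pi
    print('row',np.round(sh,4),np.round(w,4),'t',round(s['clock'],2),'dist',np.linalg.norm(sh))
E
python3 -c "
from h import *
row([.4685,-.238,.13],153.8)"
```

```text
row [-0.3316  0.1087 -0.2174] [-0.      0.2786 -0.    ] t 0.6 dist 0.4111459781805426
```

```bash
python3 -m handwheel '[[[-0.332,0.109,-0.217,0,0.279,0],[-0.332,0.109,-0.217,0,0.279,0],[-0.332,0.109,-0.217,0,0.279,0],[-0.332,0.109,-0.217,0,0.279,0],[-0.332,0.109,-0.217,0,0.279,0],[-0.332,0.109,-0.217,0,0.279,0],[-0.332,0.109,-0.217,0,0.279,0],[-0.332,0.109,-0.217,0,0.279,0],[-0.332,0.109,-0.217,0,0.279,0],[-0.332,0.109,-0.217,0,0.279,0],[-0.332,0.109,-0.217,0,0.279,0],[-0.332,0.109,-0.217,0,0.279,0]]]' 1
python3 -m handwheel '[[[0,0,0,0,0,0],[0,0,0,0,0,0],[0,0,0,0,0,0]]]'
python3 - <<'E'
from h import *
row([.4685,-.238,.13],153.8)
k=get_calibration('wrist');im=snap('wrist')
e=np.array([-.897,.442]);n=np.array([-.442,-.897]);f=np.array([.569,-.2875])
im=im[:,:,::-1].copy()
for a,b in[(0,.015),(0,-.015),(.135,.015),(.135,-.015),(.112,0)]:
    u=proj('wrist',[*(f+a*e+b*n),.03],k);print(u);cv2.circle(im,tuple(int(v) for v in u),2,(0,0,255),-1)
cv2.imwrite('pics/w1.png',im);print(r.get_state()['tool_pos'])
E
```

```text
clock: 1.6
tool_pos: [0.4705, -0.2354, 0.1292]
eef_rot: [0.159, 0.69, -0.689, -0.159]
contact_force: [0.4, -0.7, -0.2]
opening: 0.998
clock: 1.85
tool_pos: [0.4682, -0.2402, 0.1302]
eef_rot: [-0.162, -0.688, 0.689, 0.162]
contact_force: [-0.5, 0.1, 0.4]
opening: 1.004
row [ 0.0007  0.0002 -0.0021] [-0.0003 -0.0015 -0.0003] t 1.85 dist 0.002267780233319759
[341.6513  44.3882]
[296.7855  44.6216]
[339.3994 231.5403]
[301.4004 231.7095]
[320.2233 203.9016]
[ 0.4683 -0.24    0.1302]
```

View pics/w1.png

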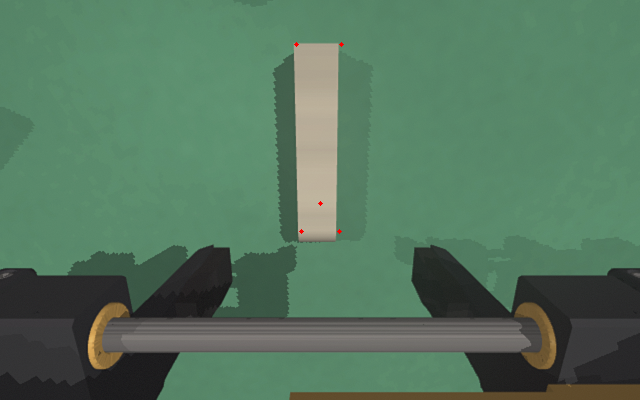

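Wrist view: the projected corners match the stick within 2 px (it sits about 2 mm to the left, foot edge at row 44), so the estimate holds. Descend and grip.

```bash
python3 -m handwheel '[[[0.001,0.04,-0.0025,0,-0.001,0],[0.001,0.07,-0.0025,0,-0.001,0],[0.001,0.09,-0.0025,0,-0.001,0],[0.001,0.105,-0.0025,0,-0.001,0],[0.001,0.117,-0.0025,0,-0.001,0],[0.001,0.126,-0.0025,0,-0.001,0],[0.001,0.126,-0.0025,0,-0.001,0],[0.001,0.126,-0.0025,0,-0.001,0]]]'
python3 -m handwheel '[[[0,0,0,0,0,0],[0,0,0,0,0,0],[0,0,0,0,0,0],[0,0,0,0,0,0],[0,0,0,0,0,0],[0,0,0,0,0,0],[0,0,0,0,0,0],[0,0,0,0,0,0],[0,0,0,0,0,0],[0,0,0,0,0,0]]]' -1 40
python3 -c "
from h import *
row([.4694,-.2362,.034],153.8)"
```

```text
clock: 2.57
tool_pos: [0.4692, -0.236, 0.0039]
eef_rot: [-0.16, -0.689, 0.689, 0.16]
contact_force: [-0.6, 0.6, 0.4]
opening: 0.999
clock: 3.4
tool_pos: [0.4691, -0.2356, 0.0037]
eef_rot: [-0.16, -0.689, 0.689, 0.16]
contact_force: [0.5, -0.1, 0.4]
opening: 0.338
row [-0.0005 -0.0303  0.0004] [-0.0001  0.0006  0.    ] t 3.4 dist 0.03030499585765349
```

```bash
python3 -m handwheel '[[[0,-0.02,0,0,0,0],[0,-0.05,0,0,0,0],[0,-0.08,0,0,0,0],[0,-0.08,0,0,0,0],[0,-0.08,0,0,0,0],[0,-0.08,0,0,0,0]]]'
python3 -c "
from h import *
row([.4850,-.0260,.084],199)"
```

```text
clock: 3.9
tool_pos: [0.4687, -0.235, 0.0831]
eef_rot: [0.159, 0.689, -0.689, -0.16]
contact_force: [-0.7, -0.5, -2.2]
opening: 0.333
row [ 0.0773 -0.0008 -0.1949] [ 0.0002 -0.2505  0.0004] t 3.9 dist 0.2096864921709966
```

```bash
python3 -m handwheel '[[[0.02,0,-0.025,0,-0.03,0],[0.03,0,-0.055,0,-0.06,0],[0.04,0,-0.085,0,-0.1,0],[0.05,0,-0.115,0,-0.14,0],[0.06,0,-0.145,0,-0.18,0],[0.07,0,-0.17,0,-0.215,0],[0.077,-0.001,-0.185,0,-0.24,0],[0.077,-0.001,-0.195,0,-0.25,0],[0.077,-0.001,-0.195,0,-0.25,0],[0.077,-0.001,-0.195,0,-0.25,0],[0.077,-0.001,-0.195,0,-0.25,0]]]'
python3 - <<'E'
from h import *
row([.4992,-.0208,.006],199)
k=get_calibration('wrist');im=snap('wrist')[:,:,::-1].copy()
F=np.array([.6268,.0232]);e=np.array([.9455,.3257]);n=np.array([-.3257,.9455])
for a,b,z in[(0,.065,.036),(0,-.065,.036),(0,.065,0),(0,-.065,0)]:
    u=proj('wrist',[*(F+a*e+b*n),z],k);print(u);cv2.circle(im,tuple(int(v) for v in u),2,(0,0,255),-1)
cv2.imwrite('pics/w2.png',im)
E
```

```text
clock: 4.82
tool_pos: [0.4854, -0.0286, 0.0842]
eef_rot: [0.115, -0.697, 0.698, -0.114]
contact_force: [0.2, -0.2, -3.5]
opening: 0.336
row [-0.0157  0.0782 -0.0031] [-0.0003 -0.0019  0.0005] t 4.82 dist 0.07980551063962486
[180.2396 -57.5521]
[448.0989 -59.6305]
[204.8264 -30.9717]
[426.0468 -32.6572]
```

View pics/w2.png

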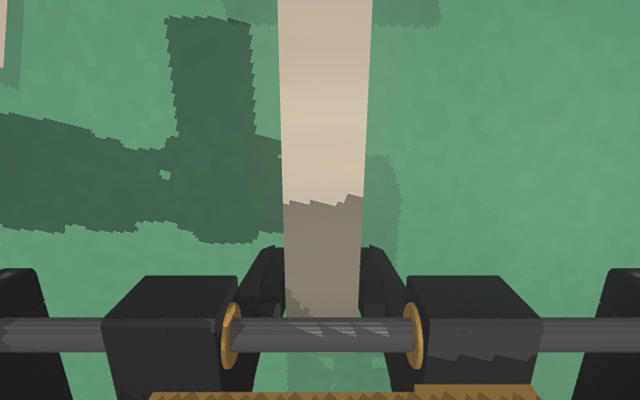

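```bash
python3 -m handwheel '[[[-0.003,0.03,-0.001,0,-0.002,0],[-0.008,0.055,-0.003,0,-0.002,0],[-0.012,0.07,-0.003,0,-0.002,0],[-0.016,0.078,-0.003,0,-0.002,0],[-0.016,0.078,-0.003,0,-0.002,0],[-0.016,0.078,-0.003,0,-0.002,0],[-0.016,0.078,-0.003,0,-0.002,0]]]'
python3 - <<'E'
from h import *
row([.5209,-.0133,.0045],199)
im=snap('top','top2');snap('side','side2')
a=im[120:300,190:390,::-1];b=cv2.imread('pics/side2.png')[100:340,200:480]
cv2.imwrite('pics/c2.png',np.hstack([cv2.resize(a,(400,360),interpolation=3),cv2.resize(b,(400,343),interpolation=3)[:360].copy() if 0 else cv2.resize(b,(400,360),interpolation=3)]))
E
```

```text
clock: 5.45
tool_pos: [0.5002, -0.0193, 0.0075]
eef_rot: [0.118, -0.697, 0.697, -0.118]
contact_force: [0.0, 0.3, -2.5]
opening: 0.339
row [-0.0215  0.0031  0.0011] [-0.0003  0.001  -0.0002] t 5.45 dist 0.021746087591534454
```

View pics/c2.png

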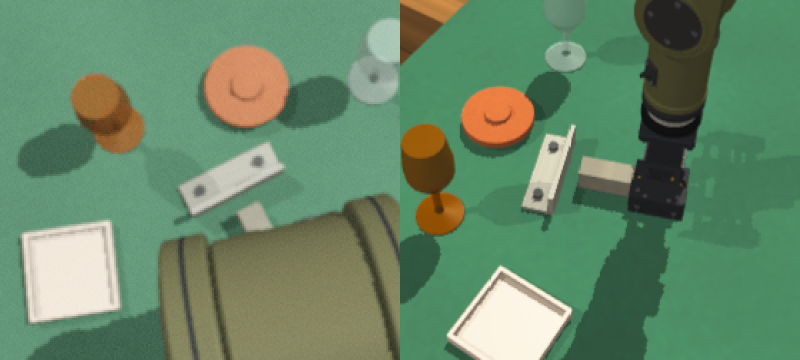

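The foot end is square to the stop face and about 20 mm short of it. Lower and advance in small steps.

```bash
python3 -m handwheel '[[[-0.005,0.001,0.001,0,0,0],[-0.01,0.002,0.001,0,0,0],[-0.014,0.002,0.001,0,0,0],[-0.016,0.002,0.001,0,0,0],[-0.017,0.002,0.001,0,0,0],[-0.017,0.002,0.001,0,0,0]]]'
python3 -m handwheel '[[[-0.001,0,0,0,0,0],[-0.002,0,0,0,0,0],[-0.003,0.0,0,0,0,0],[-0.003,0,0,0,0,0]]]'
python3 -m handwheel '[[[-0.001,0,0,0,0,0],[-0.002,0,0,0,0,0],[-0.002,0,0,0,0,0]]]'
```

```text
clock: 6.05
tool_pos: [0.5167, -0.0136, 0.0047]
eef_rot: [0.118, -0.697, 0.697, -0.119]
contact_force: [-0.5, -0.2, -2.8]
opening: 0.339
clock: 6.38
tool_pos: [0.5195, -0.0128, 0.0047]
eef_rot: [0.118, -0.697, 0.697, -0.118]
contact_force: [0.1, 1.2, -3.6]
opening: 0.337
clock: 6.63
tool_pos: [0.5213, -0.0121, 0.0047]
eef_rot: [0.118, -0.697, 0.697, -0.118]
contact_force: [-0.6, 0.4, -2.2]
opening: 0.334
```

```bash
for i in 1 2 3; do python3 -m handwheel '[[[-0.001,0,0,0,0,0],[-0.002,0,0,0,0,0],[-0.002,0,0,0,0,0]]]' | egrep 'tool_pos|contact'; done
```

```text
tool_pos: [0.5213, -0.012, 0.0045]
contact_force: [-3.6, -1.5, -1.9]
tool_pos: [0.5213, -0.0119, 0.0044]
contact_force: [-7.2, -2.0, -0.2]
tool_pos: [0.5213, -0.0118, 0.0043]
contact_force: [-11.0, -2.8, 2.5]
```

Contact at x=0.5213 (≈111 mm from the face). Ease the push, go to the light grip, and start the arc.

```bash
python3 -m handwheel '[[[0.0035,0,0,0,0,0],[0.0035,0,0,0,0,0],[0.0035,0,0,0,0,0],[0.0035,0,0,0,0,0]]]'
python3 -m handwheel '[[[0,0,0,0,0,0],[0,0,0,0,0,0],[0,0,0,0,0,0],[0,0,0,0,0,0]]]' - 4
python3 -m handwheel '[[[0,-0.005,0,0,0,0],[0,-0.01,0,0,0,0],[0,-0.015,0,0,0,0],[-0.001,-0.019,0,0,0,0],[-0.002,-0.025,0,0,0,0],[-0.003,-0.031,0,0,0,0],[-0.0045,-0.037,0,0,0,0],[-0.007,-0.0425,0,0,0,0],[-0.009,-0.048,0,0,0,0],[-0.0115,-0.053,0,0,0,0],[-0.0115,-0.053,0,0,0,0]]]'
python3 - <<'E'
from h import *
b=snap('side','side3')[100:300,260:460,::-1]
cv2.imwrite('pics/c3.png',cv2.resize(b,(600,600),interpolation=3))
E
```

```text
clock: 7.72
tool_pos: [0.5213, -0.012, 0.0044]
eef_rot: [0.12, -0.697, 0.697, -0.116]
contact_force: [-5.6, -1.9, -2.2]
opening: 0.337
clock: 8.05
tool_pos: [0.5219, -0.0118, 0.0044]
eef_rot: [0.119, -0.697, 0.697, -0.117]
contact_force: [-5.4, -1.0, -2.1]
opening: 0.341
clock: 8.97
tool_pos: [0.5356, -0.0073, 0.0589]
eef_rot: [0.117, -0.697, 0.697, -0.119]
contact_force: [-0.6, -0.1, -2.6]
opening: 0.341
```

View pics/c3.png

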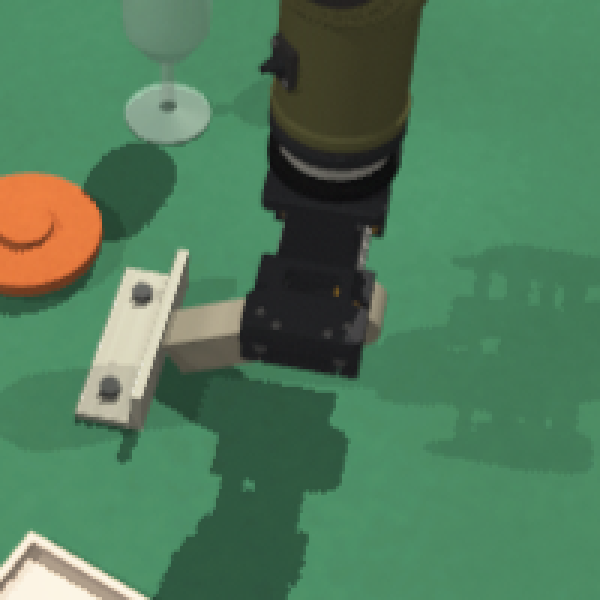

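The side view shows the foot top edge against the stop and the stick tilted, but by how much is unclear. The push has dropped to near zero, so I'll fit the tilt numerically.

```bash
cat >> h.py <<'E'
F=np.array([.6268,.0232,0]);EX=np.array([.9455,.3257,0])
def sil(cam,foot,th,L=.15,k=None,yaw=None):
    "polygon of stick; foot centre, th tilt from lying (nose towards robot) to upright 90"
    e=EX if yaw is None else np.array([np.cos(yaw),np.sin(yaw),0])
    ax=-np.cos(th)*e+np.sin(th)*np.array([0,0,1]);nz=np.sin(th)*e+np.cos(th)*np.array([0,0,1]);ny=np.cross(nz,ax)
    pts=[]
    for b in(-.015,.015):
        pr=[(0,-.015),(0,.015)]+[(L-.015+.015*np.cos(t),.015*np.sin(t)) for t in np.linspace(-1.57,1.57,9)]
        pts+= [proj(cam,foot+a*ax+c*nz+b*ny,k) for a,c in pr]
    return cv2.convexHull(np.float32(pts))
E
python3 - <<'E'
from h import *
im=cv2.imread('pics/side3.png');hsv=cv2.cvtColor(cv2.GaussianBlur(im,(3,3),0),cv2.COLOR_BGR2HSV)
f=lambda x,y:hsv[100+y//3,260+x//3]
for p in[(210,322),(210,350),(380,305),(375,320),(150,300),(172,300),(120,360),(300,350),(300,420),(500,500)]:print(p,f(*p))
E
```

```text
(210, 322) [ 21  50 178]
(210, 350) [23 47 93]
(380, 305) [ 22  49 140]
(375, 320) [ 22  49 136]
(150, 300) [ 26  33 162]
(172, 300) [ 25  33 169]
(120, 360) [ 27  34 218]
(300, 350) [120  17  30]
(300, 420) [ 72 114  87]
(500, 500) [ 71 117 140]
```

```bash
cat >> h.py <<'E'
def fit(im,tcp,cam='side',roi=(90,320,240,470),stop=True,yaw=None,contact=True):
    "im BGR; fit tilt, grip distance g and cross offset c of grip point on the stick (held at tcp)"
    k=get_calibration(cam)
    hsv=cv2.cvtColor(cv2.GaussianBlur(im,(3,3),0),cv2.COLOR_BGR2HSV).astype(int)
    H,S,V=hsv[...,0],hsv[...,1],hsv[...,2]
    M=(H>14)&(H<30)&(S>40)&(S<90)&(V>60);D=(V<62)&~M
    z=np.zeros(M.shape,bool);a,b,c,d=roi;z[a:b,c:d]=1;M&=z
    M=cv2.morphologyEx(M.astype(np.uint8),cv2.MORPH_OPEN,np.ones((2,2)))>0
    n,l,st,_=cv2.connectedComponentsWithStats(M.astype(np.uint8))
    for i in range(1,n):
        if st[i,4]<25:M[l==i]=0
    e=EX if yaw is None else np.array([np.cos(yaw),np.sin(yaw),0])
    G=np.array(tcp)+[0,0,.019]
    def cost(p):
        th,g,c,lat=p
        ax=-np.cos(th)*e+np.sin(th)*np.array([0,0,1]);nz=np.sin(th)*e+np.cos(th)*np.array([0,0,1])
        foot=G-g*ax-c*nz+lat*np.cross(nz,ax)
        P=np.zeros(M.shape,np.uint8);cv2.fillPoly(P,[np.int32(np.round(sil(cam,foot,th,k=k,yaw=yaw)*16))],1,shift=4);P=P>0
        return (P&~M&~D).sum()+2*(M&~P).sum()+ (2e5*lat**2)
    from scipy.optimize import differential_evolution as de
    res=de(cost,[(-.1,1.9),(.07,.135),(-.03,.03),(-.004,.004)],seed=1,maxiter=60,popsize=12,tol=1e-6)
    th,g,c,lat=res.x
    ax=-np.cos(th)*e+np.sin(th)*np.array([0,0,1]);nz=np.sin(th)*e+np.cos(th)*np.array([0,0,1]);foot=G-g*ax-c*nz
    print('mask',M.sum(),'cost',round(res.fun,1),'tilt',round(np.degrees(th),1),'g',round(g*1e3,1),'c',round(c*1e3,1),'lat',round(lat*1e3,1),'foot z',foot[2]*1e3,'to face',(foot-F)@EX*1e3)
    return M,foot,th
E
python3 - <<'E'
from h import *
im=cv2.imread('pics/side3.png')
M,foot,th=fit(im,r.get_state()['tool_pos'])
E
```

```text
mask 1134 cost 1418.1 tilt 31.1 g 106.3 c 9.1 lat 2.4 foot z 14.847238091881785 to face -8.895063815282365
```

```bash
sed -i 's/(S<90)/(S<65)/' h.py
python3 -m handwheel '[[[-0.005,-0.005,0,0,0,0],[-0.009,-0.0095,0,0,0,0],[-0.013,-0.013,0,0,0,0],[-0.017,-0.0165,0,0,0,0],[-0.021,-0.0195,0,0,0,0],[-0.0255,-0.0225,0,0,0,0],[-0.030,-0.025,0,0,0,0],[-0.0345,-0.0275,0,0,0,0],[-0.0395,-0.029,0,0,0,0],[-0.0415,-0.0305,0,0,0,0],[-0.0415,-0.0305,0,0,0,0]]]'
python3 - <<'E'
from h import *
s=r.get_state();fit(cv2.imread('pics/side3.png'),[.5356,-.0073,.0589])
im=snap('side','side4')[:,:,::-1]
M,f,t=fit(im,s['tool_pos']);print((np.array(s['tool_pos'])-F)@EX)
o=im.copy();o[M]=(0,0,255);cv2.polylines(o,[np.int32(sil('side',f,t))],1,(255,0,0),1)
cv2.imwrite('pics/c4.png',np.hstack([cv2.resize(x[80:290,240:440],(400,420)) for x in(im,o)]))
E
```

```text
clock: 9.93
tool_pos: [0.5757, 0.0068, 0.0886]
eef_rot: [-0.117, 0.697, -0.697, 0.12]
contact_force: [0.3, -0.2, 0.2]
opening: 0.337
mask 1134 cost 1417.6 tilt 30.9 g 107.7 c 9.7 lat 2.8 foot z 14.322870928709767 to face -8.735395725949466
mask 1469 cost 2405.0 tilt 70.8 g 104.3 c -3.2 lat -0.0 foot z 10.071863572639524 to face -16.4039053143153
-0.05366220228664452
```

View pics/c4.png

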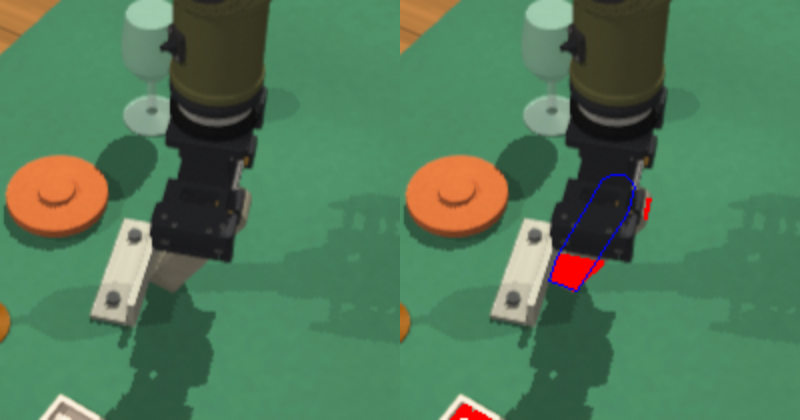

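The overlay shows the mask picking up the tray, which spoils the fit. Refit with a smaller region of interest.

```bash
sed -i 's/roi=(90,320,240,470)/roi=(140,262,240,470)/' h.py
python3 - <<'E'
from h import *
s=r.get_state();fit(cv2.imread('pics/side3.png'),[.5356,-.0073,.0589])
fit(cv2.imread('pics/side4.png'),s['tool_pos'])
E
```

```text
mask 521 cost 191.6 tilt 30.9 g 107.7 c 9.7 lat 2.8 foot z 14.322870928709767 to face -8.735395725949466
mask 335 cost 138.0 tilt 71.5 g 103.5 c -3.6 lat -0.0 foot z 10.405890804412522 to face -17.861889629204693
```

```bash
cat >> h.py <<'E'
def scan(im,tcp,cam='side',roi=(140,262,240,470),lift=0.):
    k=get_calibration(cam);hsv=cv2.cvtColor(im,cv2.COLOR_BGR2HSV).astype(int);H,S,V=hsv[...,0],hsv[...,1],hsv[...,2]
    M=(H>14)&(H<30)&(S>38)&(S<68)&(V>50);D=(V<62)&~M
    z=np.zeros(M.shape,bool);a,b,c,d=roi;z[a:b,c:d]=1;M&=z
    M=cv2.morphologyEx(M.astype(np.uint8),cv2.MORPH_OPEN,np.ones((3,3)))>0
    n=np.array([-EX[1],EX[0],0]);out=[]
    for t in range(20,111,3):
      for gap in(-.004,0,.004,.008,.014,.02):
       for lat in(-.003,0,.003):
        th=np.radians(t);lt=((np.array(tcp)-F)@n+lat)
        foot=F+n*lt-EX*(abs(.015*np.sin(th))+gap)+np.array([0,0,.015*abs(np.cos(th))+lift])
        P=np.zeros(M.shape,np.uint8);cv2.fillPoly(P,[np.int32(np.round(sil(cam,foot,th,k=k)*16))],1,shift=4);P=P>0
        ax=-np.cos(th)*EX+np.sin(th)*np.array([0,0,1]);d=np.array(tcp)+[0,0,.019]-foot
        out.append(((P&~M&~D).sum()+(M&~P).sum(),t,gap*1e3,lat*1e3,round(d@ax*1e3,1),round(d@(np.sin(th)*EX+np.cos(th)*np.array([0,0,1]))*1e3,1)))
    out.sort();print(M.sum());[print(*o) for o in out[:5]]
E
python3 - <<'E'
from h import *
s=r.get_state();scan(cv2.imread('pics/side3.png'),[.5356,-.0073,.0589])
scan(cv2.imread('pics/side4.png'),s['tool_pos'])
E
```

```text
551
189 29 -4.0 -3.0 112.7 11.6
198 32 0.0 -3.0 109.3 8.5
212 32 -4.0 -3.0 112.7 6.4
217 29 -4.0 0.0 112.7 11.6
217 41 -4.0 0.0 111.8 -9.0
375
94 71 0.0 -3.0 110.0 -4.4
105 74 0.0 -3.0 110.2 -9.7
106 68 0.0 -3.0 109.5 0.8
108 71 0.0 0.0 110.0 -4.4
114 77 0.0 -3.0 110.3 -15.1
```

```bash
python3 - <<'E'
from h import *
s=r.get_state();n=np.array([-EX[1],EX[0],0]);lt=(np.array(s['tool_pos'])-F)@n
for t in(40,45,50,55,60,65,70):
    th=np.radians(t);ax=-np.cos(th)*EX+np.sin(th)*np.array([0,0,1]);foot=F+n*lt-EX*.015*np.sin(th)+np.array([0,0,.015*np.cos(th)])
    h=sil('side',foot,th)[:,0];a=proj('side',foot+.15*ax)-proj('side',foot)
    d=np.array(s['tool_pos'])+[0,0,.019]-foot
    print(t,'axis',a,'right max',h[h[:,0].argmax()],'low',h[h[:,1].argmax()],'left',h[h[:,0].argmin()],'g',d@ax*1e3,'c',d@(np.sin(th)*EX+np.cos(th)*np.array([0,0,1]))*1e3)
E
```

```text
40 axis [ 60.8489 -21.0593] right max [383.3498 193.2784] low [323.0468 226.3   ] left [313.636  217.6782] g 95.75717802324841 c 44.89785876315815
45 axis [ 56.5478 -25.2206] right max [380.1161 189.4911] low [323.9801 226.471 ] left [313.6449 218.219 ] g 99.24878513542062 c 37.68859163793462
50 axis [ 51.7177 -29.2064] right max [376.3107 185.8599] low [324.8358 226.6278] left [313.6545 218.8076] g 102.32666608364738 c 30.19249446956786
55 axis [ 46.3988 -32.9732] right max [371.9628 182.4243] low [325.6072 226.7692] left [313.6649 219.439 ] g 104.96220640530959 c 22.40729591096872
60 axis [ 40.6392 -36.4796] right max [367.1097 179.2225] low [326.2885 226.894 ] left [313.6758 220.1081] g 107.11993595019409 c 14.334727295009797
65 axis [ 34.4942 -39.6868] right max [362.077  178.4808] low [326.8741 227.0013] left [313.6873 220.8094] g 108.75826711852235 c 5.982257135511129
70 axis [ 28.0253 -42.5598] right max [356.6531 175.8756] low [327.3596 227.0903] left [313.6992 221.5371] g 109.8305760231137 c -2.6353259038240346
```

By nose extent (px 365,180) and edge slope the tilt is about 61° with g≈107 mm, on plan. Continue towards upright.

```bash

python3 -m handwheel '[[[-0.005,-0.0015,0,0,0,0],[-0.010,-0.0025,0,0,0,0],[-0.015,-0.003,0,0,0,0],[-0.020,-0.0035,0,0,0,0],[-0.025,-0.004,0,0,0,0],[-0.03,-0.004,0,0,0,0],[-0.035,-0.0035,0,0,0,0],[-0.04,-0.003,0,0,0,0],[-0.045,-0.002,0,0,0,0],[-0.050,0,0,0,0,0],[-0.053,0,0,0,0,0],[-0.053,0,0,0,0,0]]]'
python3 - <<'E'
from h import *
s=r.get_state()
im=snap('side','side5')[:,:,::-1];w=snap('wrist','wr5')[:,:,::-1]
print((np.array(s['tool_pos'])-F)@EX)
cv2.imwrite('pics/c5.png',np.hstack([cv2.resize(im[100:260,250:410],(400,400),interpolation=3),cv2.resize(w[:,120:520],(400,400))]))
E
```

```text
clock: 10.98
tool_pos: [0.6242, 0.0238, 0.0881]
eef_rot: [0.118, -0.697, 0.697, -0.119]
contact_force: [-0.5, -0.3, 2.4]
opening: 0.341
-0.002266198324474292
```

View pics/c5.png

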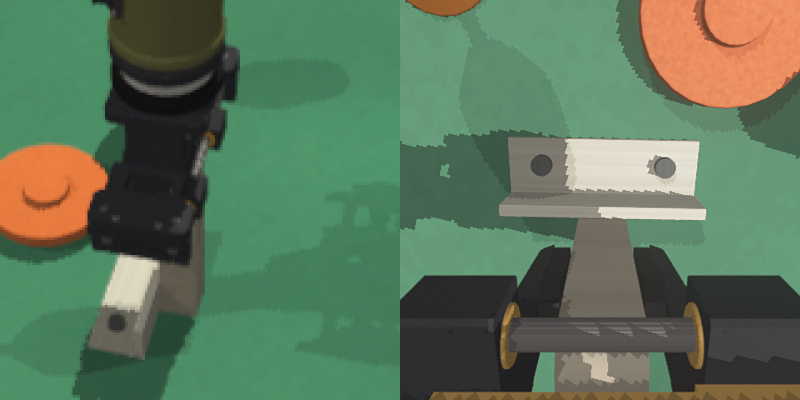

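Side view: the stick is near-upright behind the stop, right edge from px (326,226) to (332,176). The wrist view shows its stop-side face rising from the plate. Now compute the tilt from the right edge.

```bash
python3 - <<'E'
from h import *
s=r.get_state();n=np.array([-EX[1],EX[0],0]);lt=(np.array(s['tool_pos'])-F)@n
g=cv2.imread('pics/side5.png');hsv=cv2.cvtColor(cv2.resize(g,None,fx=4,fy=4,interpolation=cv2.INTER_CUBIC),cv2.COLOR_BGR2HSV).astype(int)
# right edge of the stick: rightmost non-green pixel per row
E=[]
for v in range(180,222,4):
    row_=hsv[v*4+2,1200:1400];ok=np.where((row_[:,0]<40)&(row_[:,1]<80))[0]
    if len(ok):E.append(((1200+ok.max())/4,v+.5))
E=np.array(E);print(E.tolist());m=np.polyfit(E[:,1],E[:,0],1);print('slope du/dv',m)
w={}
for t in(70,75,80,85,90,95,100):
    th=np.radians(t);ax=-np.cos(th)*EX+np.sin(th)*np.array([0,0,1]);nz=np.sin(th)*EX+np.cos(th)*np.array([0,0,1])
    foot=F+n*lt-EX*.015*np.sin(th)+np.array([0,0,.015*abs(np.cos(th))])
    sl=[]
    for y in(-.015,.015):
        a=proj('side',foot-.015*nz+y*n+.02*ax);b=proj('side',foot-.015*nz+y*n+.09*ax);sl.append(((b-a)[0]/(b-a)[1],a[0]+(200-a[1])*(b-a)[0]/(b-a)[1]))
    W=[proj('wrist',foot+.015*nz+y*n+q*ax) for y in(-.015,.015) for q in(.036,.112,.13)]
    d=np.array(s['tool_pos'])+[0,0,.019]-foot
    print(t,np.round(sl,3).tolist(),'g,c',d@ax*1e3,d@nz*1e3,'tip wrist',proj('wrist',foot+.15*ax),proj('wrist',foot+.135*ax+.015*nz+.015*n),proj('wrist',foot+.135*ax+.015*nz-.015*n))
E
```

```text
[[327.25, 180.5], [330.5, 184.5], [331.0, 188.5], [331.0, 192.5], [331.0, 196.5], [331.0, 200.5], [331.0, 204.5], [331.0, 208.5], [331.0, 212.5], [330.5, 216.5], [329.25, 220.5]]
slope du/dv [  0.0227 325.8523]
70 [[-0.678, 341.089], [-0.692, 346.153]] g,c 91.88262887425236 45.76363521845796 tip wrist [321.4832 492.7702] [282.5483 431.4191] [360.8399 431.6946]
75 [[-0.492, 338.584], [-0.5, 341.342]] g,c 96.62519272721997 38.28451168308596 tip wrist [321.6042 477.7454] [281.2926 411.3947] [362.3345 411.6827]
80 [[-0.325, 336.232], [-0.327, 336.921]] g,c 100.8031890291419 30.21817377639018 tip wrist [321.744 456.773] [280.269  386.8899] [363.6188 387.1896]
85 [[-0.171, 333.965], [-0.168, 332.76]] g,c 104.33085209771983 21.60084522535943 tip wrist [321.9005 429.7371] [279.5301 358.2902] [364.6341 358.6004]
90 [[-0.027, 331.734], [-0.02, 328.763]] g,c 107.12381555795083 12.482697006569753 tip wrist [322.0701 396.9061] [279.1179 326.2624] [365.33   326.5813]
95 [[0.11, 329.612], [0.12, 324.971]] g,c 106.49677943365354 3.155817508343616 tip wrist [322.2575 365.403 ] [278.1202 296.0177] [366.6332 296.3498]
100 [[0.242, 327.671], [0.255, 321.429]] g,c 105.05923700841261 -6.080926248131491 tip wrist [322.4559 328.2644] [277.469  262.8862] [367.5918 263.2295]
```

The right edge is vertical (slope ≈0, u=331 against 331.7 predicted at 90°), so the stick is plumb within about 1°. It sits 12 mm off centre in the pads, the creep that was foretold. Firm the grip, back off and lift.

```bash

python3 -m handwheel '[[[0,0,0,0,0,0],[0,0,0,0,0,0],[0,0,0,0,0,0],[0,0,0,0,0,0],[0,0,0,0,0,0],[0,0,0,0,0,0]]]' - 40
python3 -m handwheel '[[[0.001,-0.003,0,0,0,0],[0.004,-0.007,0,0,0,0],[0.009,-0.012,0,0,0,0],[0.015,-0.02,0,0,0,0],[0.022,-0.03,0,0,0,0],[0.03,-0.04,0,0,0,0],[0.03,-0.04,0,0,0,0],[0.03,-0.04,0,0,0,0],[0.03,-0.04,0,0,0,0]]]'
python3 - <<'E'
from h import *
row([.576,.2515,.128],199)
E
```

```text
clock: 11.58
tool_pos: [0.6234, 0.0236, 0.0881]
eef_rot: [-0.118, 0.697, -0.697, 0.118]
contact_force: [-0.2, 1.0, -1.3]
opening: 0.334
clock: 12.33
tool_pos: [0.5954, 0.0138, 0.1285]
eef_rot: [-0.118, 0.697, -0.697, 0.119]
contact_force: [0.7, -0.0, -2.4]
opening: 0.338
row [-0.0601  0.0005 -0.2308] [-0.      0.0014 -0.0003] t 12.33 dist 0.23852894015383097
```

```bash

python3 -m handwheel '[[[-0.003,0,-0.01,0,0,0],[-0.008,0,-0.03,0,0,0],[-0.014,0,-0.055,0,0,0],[-0.02,0,-0.08,0,0,0],[-0.027,0,-0.105,0,0,0],[-0.034,0,-0.13,0,0,0],[-0.04,0,-0.155,0,0,0],[-0.047,0,-0.18,0,0,0],[-0.053,0,-0.205,0,0,0],[-0.058,0,-0.222,0,0,0],[-0.06,0,-0.231,0,0,0],[-0.06,0,-0.231,0,0,0]]]'
python3 -m handwheel '[[[0,0,0,0,0,0],[0,0,0,0,0,0]]]'
python3 - <<'E'
from h import *
row([.576,.2515,.098],199)
im=snap('side','side6')[:,:,::-1];w=snap('top','top6')[:,:,::-1]
cv2.imwrite('pics/c6.png',np.hstack([cv2.resize(im[170:370,200:360],(480,600),interpolation=3),cv2.resize(w[180:300,180:244],(320,600),interpolation=3)]))
E
```

```text
clock: 13.33
tool_pos: [0.5743, 0.2559, 0.1275]
eef_rot: [-0.12, 0.698, -0.696, 0.12]
contact_force: [-0.6, 0.5, -2.7]
opening: 0.338
clock: 13.5
tool_pos: [0.576, 0.2493, 0.1279]
eef_rot: [0.118, -0.697, 0.698, -0.117]
contact_force: [-1.3, -0.9, -3.1]
opening: 0.336
row [-0.0008  0.0299 -0.0022] [-0.0006  0.0007  0.0003] t 13.5 dist 0.030027025257213923
```

View pics/c6.png

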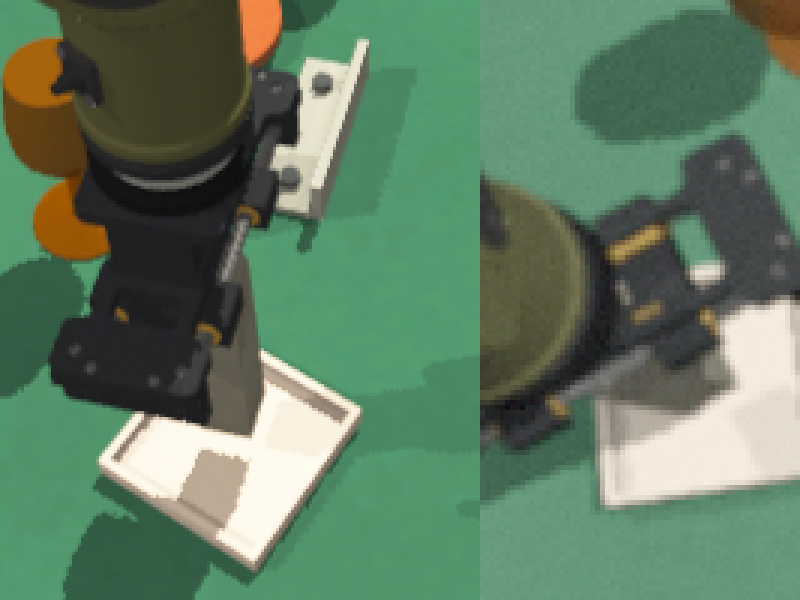

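Side view: the stick hangs over the tray, its foot (corner px ~283,316) above the tray's middle. Now compare its right edge with the plumb projection.

```bash
python3 - <<'E'
from h import *
s=r.get_state();n=np.array([-EX[1],EX[0],0])
g=cv2.imread('pics/side6.png');hsv=cv2.cvtColor(cv2.resize(g,None,fx=4,fy=4,interpolation=cv2.INTER_CUBIC),cv2.COLOR_BGR2HSV).astype(int)
E=[]
for v in range(254,306,3):
    q=hsv[v*4+2,1090:1200];grey=(q[:,2]<150)&(q[:,2]>60)&(q[:,0]<35)
    ok=np.where(grey)[0]
    if len(ok):E.append((round((1090+ok.max())/4,2),v+.5))
print(E)
tcp=np.array(s['tool_pos'])+[0,0,.019]
for t in(80,85,88,90,92,95,100):
    th=np.radians(t);ax=-np.cos(th)*EX+np.sin(th)*np.array([0,0,1]);nz=np.sin(th)*EX+np.cos(th)*np.array([0,0,1])
    foot=tcp-.107*ax-.0125*nz
    o=[]
    for x,y in((-.015,-.015),(-.015,.015)):
        a=proj('side',foot+x*nz+y*n);b=proj('side',foot+x*nz+y*n+.08*ax);o+=[(b-a)[0]/(b-a)[1],*a]
    print(t,np.round(o,3),foot)
E
```

```text
[(np.float64(280.0), 254.5), (np.float64(282.0), 257.5), (np.float64(282.25), 260.5), (np.float64(282.75), 263.5), (np.float64(283.0), 266.5), (np.float64(283.25), 269.5), (np.float64(284.0), 272.5), (np.float64(284.25), 275.5), (np.float64(284.5), 278.5), (np.float64(284.75), 281.5), (np.float64(285.25), 284.5), (np.float64(286.25), 287.5), (np.float64(287.0), 290.5), (np.float64(287.5), 293.5), (np.float64(287.5), 296.5), (np.float64(287.5), 299.5), (np.float64(287.25), 302.5), (np.float64(286.25), 305.5)]
80 [ -0.233 277.451 300.06   -0.229 272.596 315.574] [0.5821 0.2512 0.0396]
85 [ -0.059 282.745 300.851  -0.046 277.993 316.427] [0.5732 0.2482 0.0395]
88 [  0.039 285.89  301.21    0.057 281.196 316.824] [0.5679 0.2463 0.0398]
90 [  0.101 287.968 301.399   0.122 283.313 317.041] [0.5644 0.2451 0.0402]
92 [  0.163 290.03  301.548   0.186 285.413 317.218] [0.5608 0.2439 0.0407]
95 [  0.252 293.089 301.696   0.278 288.527 317.411] [0.5556 0.2421 0.0417]
100 [  0.395 298.078 301.739   0.427 293.604 317.531] [0.547  0.2391 0.044 ]
```

Tilt is 90–92° and the foot centre (0.564, 0.245) is over the tray centre. Lower in small final steps.

```bash

python3 -m handwheel '[[[0,0.006,0,0,0,0],[0,0.013,0,0,0,0],[0,0.019,0,0,0,0],[0,0.024,0,0,0,0],[0,0.028,0,0,0,0],[0,0.031,0,0,0,0],[0,0.031,0,0,0,0],[0,0.031,0,0,0,0]]]' | egrep 'pos|force'
for i in 1 2 3 ; do python3 -m handwheel '[[[0,0.001,0,0,0,0],[0,0.002,0,0,0,0],[0,0.002,0,0,0,0]]]' | egrep 'pos|force'; done
```

```text
tool_pos: [0.5757, 0.2516, 0.097]
contact_force: [-1.3, 0.8, -2.9]
tool_pos: [0.5757, 0.2516, 0.0953]
contact_force: [-0.2, 0.8, -2.1]
tool_pos: [0.5758, 0.2516, 0.0932]
contact_force: [0.7, 0.5, -2.9]
tool_pos: [0.576, 0.2516, 0.0931]
contact_force: [-2.3, -2.0, 9.9]
```

```bash

python3 -m handwheel '[[[0,-0.001,0,0,0,0],[0,-0.001,0,0,0,0],[0,-0.001,0,0,0,0],[0,-0.001,0,0,0,0]]]' | egrep 'pos|force'
python3 -m handwheel '[[[0,0,0,0,0,0],[0,0,0,0,0,0],[0,0,0,0,0,0],[0,0,0,0,0,0],[0,0,0,0,0,0],[0,0,0,0,0,0]]]' - 3 | egrep 'pos|force'
python3 - <<'E'
from h import *
g=snap('side','side7')[:,:,::-1]
cv2.imwrite('pics/c7.png',cv2.resize(g[190:370,190:350],(533,600),interpolation=3))
s=r.get_state();tcp=np.array(s['tool_pos']);n=np.array([-EX[1],EX[0],0]);foot=np.array([*(tcp-.0125*EX)[:2],.005])
hsv=cv2.cvtColor(cv2.resize(g,None,fx=4,fy=4,interpolation=cv2.INTER_CUBIC),cv2.COLOR_BGR2HSV).astype(int)
print([(float((1090+np.where((q[:,2]<150)&(q[:,2]>60)&(q[:,0]<35))[0].max())/4),v+.5) for v in range(270,326,5) for q in[hsv[v*4+2,1090:1200]]])
a=proj('side',foot-.015*EX-.015*n);b=proj('side',foot-.015*EX-.015*n+[0,0,.08]);print(a,b,(b-a)[0]/(b-a)[1],proj('side',foot-.015*EX+.015*n))
E
```

```text
tool_pos: [0.576, 0.2516, 0.093]
contact_force: [-1.4, -0.6, 7.7]
tool_pos: [0.5758, 0.2516, 0.0922]
contact_force: [-0.4, 0.1, 4.6]
[(282.25, 270.5), (283.0, 275.5), (283.75, 280.5), (284.25, 285.5), (286.25, 290.5), (286.5, 295.5), (286.5, 300.5), (287.25, 305.5), (288.0, 310.5), (286.5, 315.5), (285.25, 320.5), (283.75, 325.5)]
[288.3454 312.139 ] [285.9984 289.506 ] 0.10369635741754846 [283.834  327.5537]
```

View pics/c7.png

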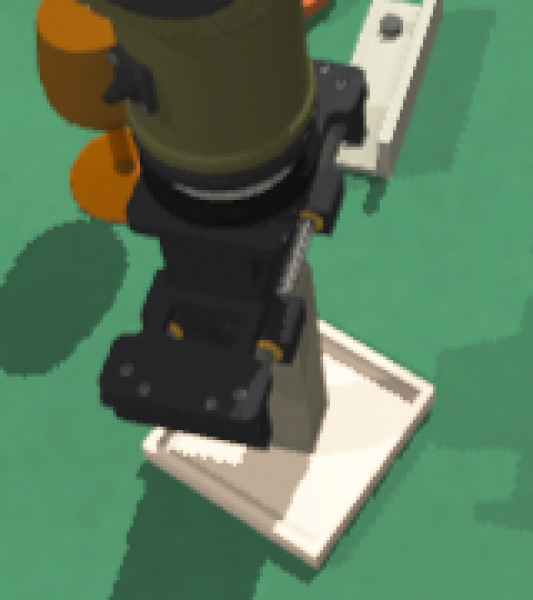

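The stick stands in the tray with its foot corners at the predicted pixels (288,311 and 284,326), tilt within about 1°. Release and retreat straight up.

```bash

python3 -m handwheel '[[[0,-0.002,0,0,0,0],[0,-0.002,0,0,0,0],[0,-0.002,0,0,0,0]]]' | egrep 'pos|force'
python3 -m handwheel '[[[0,0,0,0,0,0],[0,0,0,0,0,0],[0,0,0,0,0,0],[0,0,0,0,0,0],[0,0,0,0,0,0],[0,0,0,0,0,0],[0,0,0,0,0,0],[0,0,0,0,0,0],[0,0,0,0,0,0],[0,0,0,0,0,0]]]' 1 | egrep 'pos|force|open'
python3 -m handwheel '[[[0,-0.005,0,0,0,0],[0,-0.015,0,0,0,0],[0,-0.03,0,0,0,0],[0,-0.05,0,0,0,0],[0,-0.07,0,0,0,0],[0,-0.09,0,0,0,0],[0,-0.11,0,0,0,0],[0,-0.13,0,0,0,0],[0,-0.15,0,0,0,0],[0,-0.15,0,0,0,0],[0,-0.15,0,0,0,0]]]' | egrep 'pos|force|open'
python3 -m handwheel '[[[0.02,0,0,0,0,0],[0.05,0,0,0,0,0],[0.08,0,0,0,0,0],[0.11,0,0,0,0,0],[0.14,0,0,0,0,0],[0.16,0,0,0,0,0],[0.16,0,0,0,0,0],[0.16,0,0,0,0,0]]]' | egrep 'clock|pos|force|open'
python3 - <<'E'
from h import *
g=snap('side','side8')[:,:,::-1];t=snap('top','top8')[:,:,::-1]
cv2.imwrite('pics/c8.png',np.hstack([cv2.resize(g[60:370,180:440],(400,477)),cv2.resize(t[110:310,185:353],(400,477))]))
E
```

```text
tool_pos: [0.575, 0.2512, 0.0935]
contact_force: [-1.0, 0.4, -3.4]
tool_pos: [0.5757, 0.2516, 0.0942]
contact_force: [-0.1, -0.0, -0.7]
opening: 0.998
tool_pos: [0.5764, 0.2518, 0.246]
contact_force: [-0.4, -0.0, 0.3]
opening: 1.001
clock: 18.57
tool_pos: [0.4237, 0.1984, 0.2439]
contact_force: [0.9, 0.2, -0.4]
opening: 0.999
```

View pics/c8.png

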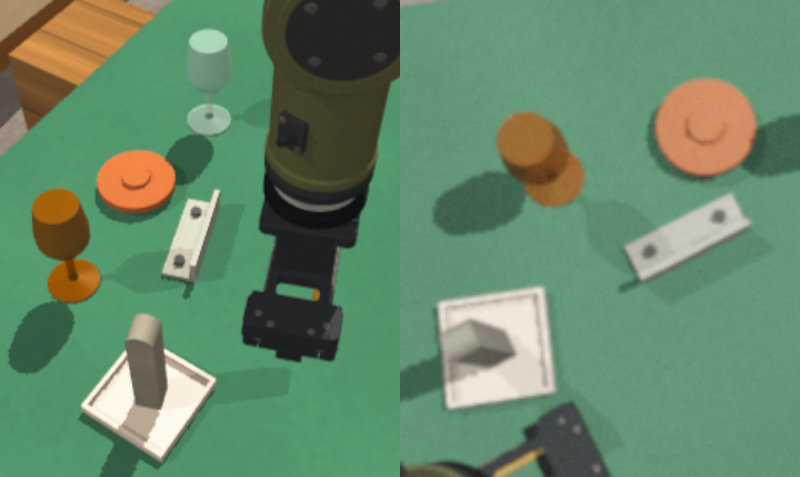

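The stick stands free and upright in the tray, foot down and nose up. Goblets and wheel are where they started, and the robot is clear.

```bash
python3 -c "
from h import *
a,b=cv2.imread('pics/side0.png'),cv2.imread('pics/side8.png')
for n,(x0,y0,x1,y1) in dict(gob_b=(202,182,246,257),wheel=(246,157,294,200),gob_a=(302,80,336,147)).items():
  print(n,cv2.phaseCorrelate(*[np.float64(cv2.cvtColor(i[y0-5:y1+5,x0-5:x1+5],6)) for i in(a,b)])[0])
print(job.finish_job())"
```

```text
gob_b (-0.021351405453614802, -0.03401483402554106)
wheel (-0.009051603649819384, -0.03358491348724968)
gob_a (0.47903480640047746, 0.00834643627100462)
the job is handed in; nothing more can be done
None
```

The stick now stands free on its square end near the middle of the white tray, and the job was handed in at about 19 s of the 61 s allowed.

**What I did:** I gripped the stick 112 mm from its foot and butted it square against the stop face. Under a 4 N grip I swung it upright against the stop, with about 12 mm of creep in the pads. I then gripped it at 40 N, carried it to the tray and set it down until the force reading showed contact. I eased the grip to let it settle, opened the fingers and backed clear.

**Last checks:**
- **Stick:** Before release the fitted edge showed it plumb to about 1°. The final pictures show it standing upright inside the tray with the robot clear.
- **Goblets and wheel:** The amber goblet and the wheel shifted less than 0.05 px between the first and last side pictures. The clear goblet read 0.48 px sideways (under 1 mm). The arm and its shadow stand near it in that picture, and the gripper never came close to it, so I take it as undisturbed.
- **Forces:** At the end of each move the readings were at most about 13 N, well under the limits.

**Checks that disagreed:** My automatic fit of the tilt partway up gave 71°, while the nose position and edge slope gave about 61°. I went with the edges, and the later upright check bore that out. The push against the stop also read near zero partway up, but the stick followed the planned arc.

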